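# Gauge the thread of a stud with a cranked ring gauge

### The arm

A 6-joint arm with a two-finger parallel gripper is mounted at the origin on a cart in front of the work surface, level with it; the furniture and walls round the work are solid. World frame = base frame: x ahead of the robot, y to its left, z up, the work surface at z = 0. Lengths are in m, angles in rad, forces in N, time in s.
With the tool pointing down it reaches from about 0.375 to 0.975 m from the base axis. Payload 3.8 kg.
Tool frame: the origin (TCP) lies at the very end of the fingers, on their centre line; the grasp point (between the pads) lies 19 mm behind it; z points along the fingers, y is the direction in which the jaws open and shut (so a half turn about z gives the same grasp; the last joint's range is limited). The gripper opens to 85 mm and grips with 20 to 120 N. Pads are 22 mm wide; open, the fingers measure 114 mm over their backs; the gripper's body (76 mm by 85 mm) begins 54 mm behind the grasp point. The pads swing forward as they close: fully open they stand 13 mm farther back than shut.
Start: joints at [1.078, 0.264, 1.604, -0, 1.274, -0.037], TCP at [0.297, 0.606, 0.231] pointing down, gripper open.
Joint ranges: [-2.63, 2.63], [-0.94, 2.18], [0.31, 2.57], [-1.31, 4.45], [0, 2.66], [-2.55, 2.55]. Speed limits (rad/s): [2.57, 2.57, 3.14, 3.14, 3.14, 3.14].

### API

Orientations are given as a rotation vector (axis times angle).
In Python, from workcell import status, read_camera, camera_info, order gives the robot as it stands.
- The arm moves only by the tool move_arm, never from a script. Its argument "deltas" is a list of rows, each a list of 3 entries, a list of its own where there are three numbers: the turn, a rotation vector about the world's x, y, z as a fraction of full scale, then the shift along the world's x, y, z as a fraction of full scale, then the closure, from -1 (fully open) to 1 (shut), so that 0 is half open. A call has 1 to 20 rows; each row is the pose to reach, as a shift and turn from the pose commanded when the call began; what a row does not reach only later rows make up. Full scale, the value 1, is 0.1 m for a shift and pi/2 rad for a turn. A row lasts 1/8 s, in which the tool goes at most 62.5 mm and 10.7 degrees, less where a joint would pass 70% of its speed; a pose out of reach is approached as far as the arm can. A call with a number of a shift or a turn outside -1 to 1 is refused whole. A call with a gripper value outside its range is refused whole. The fingers move at their own pace and stop on an object; "grip_force" is the grip in N (left out, the last holds). Time passes only in rows, so rows that repeat a pose let the fingers close. It gives the time, the measured TCP pose, the force and the opening at its end, in the units of the state.
- status.read_state(): the state, without advancing time (a new reading comes with each control period).
- read_camera(name): name is "side" or "top" or "wrist"; returns (picture, depth): 400x640x3 uint8, red, green, blue; 400x640 float32, m along the optical axis (not along the pixel's ray), 0 where there is no reading.
- camera_info(name): a dict with "K" (3x3 intrinsics, pixels), "R" (3x3) and "t" (3): a world point X has camera coordinates R X + t. Camera axes: x right, y down, z forward; pixel columns grow to the right and rows downward; lengths in m; the calibration is good to about 2 mm. The wrist camera is an equidistant fisheye: a pixel r from the principal point sees the ray r / f radians off the axis. A picture is of the moment at which its call begins: read the wrist's pose just before it. camera_info takes no time and is no camera call; for the wrist camera it gives the pose at the moment of the call.
- order.finish_job(): hands the job in, once; it reports no verdict.
The state is a dict: "time": time; "q": joint angles; "joint_vel": joint speeds; "joint_torque": joint torques, N m; "tool_pos": TCP position; "tcp_rot": TCP orientation; "wrist_force": force on the tool from outside, world axes, zero at the start; "torque": the same for the moment, N m; "width": opening from 0.0 (shut) to 1.0 (fully open).
Only numpy, scipy, OpenCV 4.12 (cv2) and the standard library are available. Lean on these libraries where they do the work, as an engineer would, in place of code of your own. Each camera call takes 0.05 s, during which the arm holds its last target. There are 200 camera calls.

### The job

The ring gauge is already started on the upright threaded stud: wind it down by its crank knob, clockwise seen from above, counting the turns, until it meets the collar and the resistance clearly rises; leave it snug on the collar (about 12 newtons of push at the knob, held for a moment), but never wrench it so that the stud is twisted round. Then record the result with the yellow flag slider: point it at the green tile if the ring took one and a half turns or more, at the red tile if it took less. Leave the parts lying round the fixture where they are.

Things in the scene. Friction and masses are not known exactly. Their poses are not given: they have to be found in the camera images.
- fixture: Fixed grey base plate 150 x 260 x 12 mm (its x, y, z), origin at the centre of its underside, z up. In its frame the vertical stud axis stands at x = 0, y = +70 mm, in a dark steel holder of 27 mm radius whose top is at z = 36 mm; the flag track runs along its x axis at y = -70 mm.
- stud: Fixed steel stud, 20 mm right-hand thread, 4 mm pitch; origin on its axis 36 mm over the fixture's underside, top 66 mm higher. Once the ring sits on the collar, turning on twists the stud in its sprung holder: at the knob about 7 N at 0.04 rad (2 mm), 19 N at 0.15 rad (8 mm). Untwisted, its x axis is parallel to the fixture's; part of the twist remains.
- collar_top (a point): Centre of the top face of the brass lock collar on the stud (33 mm diameter, 12 mm high), on which the ring comes to rest. It is fixed to the stud, at a height that differs from stud to stud.
- ring_bottom (a point): Centre of the underside of the ring gauge, on the stud axis: knurled disc 52 mm wide, 16 mm high, with an arm to the crank knob. Clockwise from above takes it down 4 mm per turn, with a running friction of 1 N at the knob; it stays where it is left. Its x axis points along the arm to the knob. It starts 0.8 to 2.2 turns above the collar.
- knob_top (a point): Centre of the top of the upright black crank knob: round, 18 mm wide, 50 mm high, 55 mm from the stud axis; it spins freely on its pin, so it can be held from above and led round the stud without turning the hand. Its top is 64.5 mm over the ring's underside and at least 10 mm over the stud's top.
- flag_grip (a point): Centre of the top of the flag slider's yellow upright grip: 12 mm along the fixture's x, 26 mm along its y, 34 mm high, top 65 mm over the fixture's underside. It slides along the fixture's x axis only, 41 mm to either side of the middle, friction 2 N, and stays where it is left; it starts near the middle.
- flag_tip (a point): Tip of the flag's yellow pointer, 38 mm from the grip toward the fixture's -y; it passes over the tiles.
- green_tile: Fixed green tile 44 x 22 x 4 mm beside the flag track, at one end; origin at the centre of its underside. It lies 38 mm from the middle of the travel, at either end.
- red_tile: Fixed red tile, like the green one, at the other end of the track.
- bearing: Loose ball bearing, 62 mm in diameter, 16 mm high, lying flat; origin at the centre of its underside. Leave alone.
- piston: Loose aluminium piston, 66 mm in diameter, 57 mm high, standing; origin at the centre of its underside. Leave alone.
- gear_shaft: Loose gear shaft, 150 mm long, 52 mm in diameter, lying; origin at the centre of its underside. Leave alone.

How it is judged:
By the outcome, as a careful person would: the job done as asked, in the order asked, and still so for the second after the job is handed in, with the robot touching nothing.
It also fails if it takes over 67 s, if anything falls off the work surface, if the arm or the gripper's body presses on something with over 40 N, if the wrist force passes 120 N, or if a joint passes its speed limit or range.

## Working session

There is one attempt and no reset: what is moved stays moved. The work goes in short steps, Python scripts to look and compute and a tool call to move; the robot and the scene stay as the last step left them, time stands still between calls to the robot, and variables do not carry over. Pictures are saved under pics/ and viewed, about 8 in all and at most 12, crops included, and the job is handed in when it is done.

Besides the shell and the picture viewer there is one more tool, called after ">>>" as name(argument=value, ...) on one line, values as JSON. move_arm: Moves the arm, as the interface text tells. Its arguments: {"type":"object","properties":{"deltas":{"type":"array","items":{"type":"array"}},"grip_force":{"type":"number"}},"required":["deltas"]}

```bash
mkdir -p pics
cat > h.py <<'E'
import numpy as np,cv2
from workcell import status,read_camera,camera_info,order
def snap(n,f):
    ci=camera_info(n);p,d=read_camera(n);cv2.imwrite(f'pics/{f}.png',p[:,:,::-1]);np.savez(f'pics/{f}.npz',p=p,d=d,K=ci['K'],R=ci['R'],t=ci['t']);return p,d,ci
def ray(ci,u,v,z):
    K,R,t=map(np.array,(ci['K'],ci['R'],ci['t']));d=R.T@np.linalg.solve(K,[u,v,1]);c=-R.T@t
    return c+d*(z-c[2])/d[2]
def pts(ci,d):
    K,R,t=map(np.array,(ci['K'],ci['R'],ci['t']));v,u=np.mgrid[:d.shape[0],:d.shape[1]]
    X=np.stack([(u-K[0,2])/K[0,0]*d,(v-K[1,2])/K[1,1]*d,d],-1);return (X-t)@R
E
python3 - <<'E'
from h import *
a=snap('top','top0');b=snap('side','side0')
cv2.imwrite('pics/both.png',cv2.resize(np.vstack([a[0],b[0]])[:,:,::-1],(480,600)))
for n,(p,d,ci) in zip('ts',(a,b)):
    print(np.round(ci['K'],1).tolist(),np.round(-np.array(ci['R']).T@ci['t'],3))
    h=cv2.cvtColor(p,cv2.COLOR_RGB2HSV);P=pts(ci,d)
    for c,lo,hi in(('y',22,34),('g',40,85),('r',0,8),('r2',172,180)):
        m=cv2.inRange(h,(lo,120,60),(hi,255,255))
        k,l,s,cc=cv2.connectedComponentsWithStats(m)
        for i in range(1,k):
            if s[i,4]>30:
                q=P[(l==i)&(d>0)];print(n,c,s[i],cc[i].round(1),np.median(q,0).round(4) if len(q) else '',q[:,2].max().round(3) if len(q) else'')
print(status.read_state())
E
```

```text
[[449.8, 0.0, 323.6], [0.0, 449.8, 198.2], [0.0, 0.0, 1.0]] [ 0.392 -0.214  0.94 ]
t y [596  73  10   5  37] [600.8  74.8] [ 0.6756 -0.6275  0.3003] 0.304
t y [596 107  13   8  77] [602.1 110.8] [ 0.619  -0.6239  0.3013] 0.304
t y [582 120  22  17 174] [592.9 127.7] [ 0.6001 -0.6215  0.2809] 0.294
t y [334 181  26   8 110] [343.4 184.3] [ 0.5583 -0.2473  0.0632] 0.069
t r [346 157  14  21 191] [352.3 166.7] [ 0.602  -0.2708  0.0157] 0.019
[[510.5, 0.0, 316.4], [0.0, 510.5, 198.1], [0.0, 0.0, 1.0]] [ 0.305 -0.866  0.605]
s y [307 194  14   6  50] [313.2 197. ] [ 0.5256 -0.1205  0.048 ] 0.055
s y [346 224  13  23 212] [351.9 234.8] [ 0.5566 -0.2508  0.0562] 0.067
s y [354 249  12  13  61] [359.7 254.8] [ 0.5648 -0.2726  0.0279] 0.031
s y [568 259  43  25 501] [589.3 271.6] [ 0.6242 -0.6242  0.3037] 0.355
s y [619 258  16  12  70] [625.2 265. ] [ 0.6575 -0.6307  0.3091] 0.311
s g [525 125  53  52 776] [552.4 150.4] [ 0.8275 -0.3392  0.2353] 0.264
s g [330 263  27  15 235] [343.1 269.9] [ 0.5308 -0.2885  0.0163] 0.019
s r [369 250  24  14 182] [380.9 256.4] [ 0.6045 -0.2732  0.0164] 0.019
s r [ 525  326  115   74 4246] [589.1 366. ] [ 0.4146 -0.7967  0.4754] 0.484
s r [525 335  21   6  60] [534.3 337.4] [ 0.5243 -0.6825  0.3165] 0.33
{'time': 0.1, 'q': array([ 1.07808596e+00,  2.64693880e-01,  1.60528792e+00,  2.91570645e-05,
        1.27371253e+00, -3.68822242e-02]), 'joint_vel': array([-0.00029746, -0.00155016, -0.00188032, -0.00028657,  0.00127006,
        0.00072595]), 'joint_torque': array([ 1.38079009e-03, -5.16703355e+01, -3.68591416e+01,  2.51925815e-05,
        6.38349680e-03, -1.75125770e-06]), 'tool_pos': array([0.29679502, 0.6054814 , 0.23004845]), 'tcp_rot': array([-0.70971277, -3.05978389,  0.00317421]), 'wrist_force': array([ 0.07254774,  0.37073243, -0.28925139]), 'torque': array([-0.01114325, -0.00997479, -0.02528719]), 'width': 0.9990931903613107}
```

View pics/top0.png

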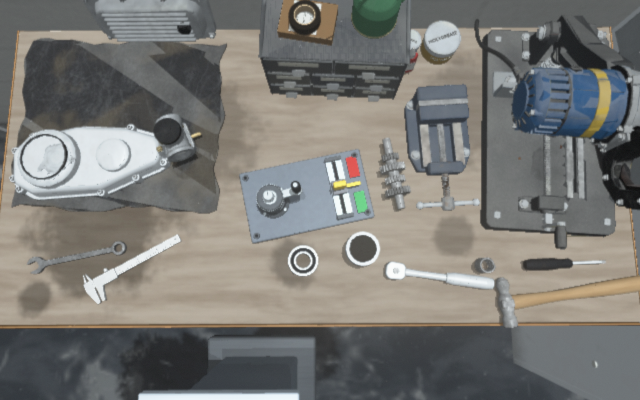

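View pics/side0.png

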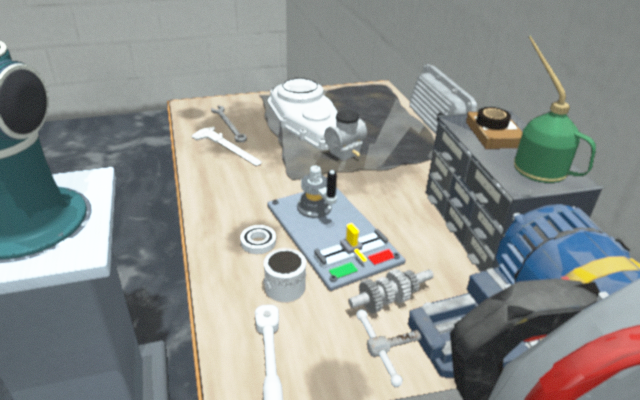

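Fixture seen in the top view: stud near px (272,198), black knob near (296,187), flag (345,184), green tile (361,202), red tile (352,167). The obstacles are the bearing (303,261), piston (362,249) and gear shaft (393,175).

Run:
```python
from h import *
Z={}
for n in('top','side'):
    z=dict(np.load(f'pics/{n}0.npz'));P=pts(z,z['d']);Z[n]=(z,P)
z,P=Z['top'];d=z['d']
m=((P[...,2]>.006)&(P[...,2]<.016)&(d>0)&(P[...,0]>.4)&(P[...,0]<.7)&(P[...,1]<0.05)&(P[...,1]>-.36)).astype(np.uint8)
k,l,s,cc=cv2.connectedComponentsWithStats(m);i=1+s[1:,4].argmax()
q=P[l==i][:,:2].astype(np.float32);r=cv2.minAreaRect(q);print(r)
c=np.array(r[0])
w,hh=r[1];a=np.deg2rad(r[2]) if w<hh else np.deg2rad(r[2]-90)
ex=np.array([np.cos(a),np.sin(a)]);ey=np.array([-ex[1],ex[0]])
if ey[1]<0: ex,ey=-ex,-ey
print('yaw',np.arctan2(ex[1],ex[0]),'stud',c+.07*ey,'flagmid',c-.07*ey)
for n in Z:
    z,P=Z[n];f=np.stack([(P[...,:2]-c)@ex,(P[...,:2]-c)@ey,P[...,2]],-1)
    g=np.max(z['p'],-1)
    near=(abs(f[...,0])<.075)&(abs(f[...,1]-.07)<.075)&(z['d']>0)
    for nm,mm in(('hi',near&(f[...,2]>.104)),('dark hi',near&(f[...,2]>.06)&(g<60)),('studtop',near&(f[...,2]>.07)&(g>60))):
        if mm.sum():print(n,nm,mm.sum(),np.median(f[mm],0).round(4),f[mm].min(0).round(3),f[mm].max(0).round(3),P[mm].mean(0).round(4))
    y=cv2.inRange(cv2.cvtColor(z['p'],cv2.COLOR_RGB2HSV),(22,120,60),(34,255,255))>0
    mm=y&(f[...,2]>.058)&(abs(f[...,0])<.075)&(abs(f[...,1]+.07)<.06);print('flag',np.median(f[mm],0),P[mm].mean(0))
p=Z['side'][0]['p'][155:285,250:415];cv2.imwrite('pics/sc.png',cv2.resize(p[:,:,::-1],None,fx=4.6,fy=4.6,interpolation=cv2.INTER_CUBIC))
```

```text
((0.5433490872383118, -0.1733061522245407), (0.150694340467453, 0.26051145792007446), 11.857230186462402)
yaw 0.20694770692063005 stud [ 0.52896593 -0.10479977] flagmid [ 0.55773225 -0.24181254]
top hi 95 [0.0017 0.016  0.1224] [-0.007  0.007  0.104] [0.012 0.078 0.127] [ 0.5406 -0.1511  0.1192]
top dark hi 23 [-0.004   0.0138  0.117 ] [-0.005  0.008  0.094] [-0.001  0.02   0.124] [ 0.5368 -0.1605  0.114 ]
top studtop 733 [-0.001   0.0633  0.0755] [-0.026  0.006  0.07 ] [0.027 0.096 0.127] [ 0.5304 -0.1156  0.0825]
flag [-0.00196986 -0.07012457  0.06427473] [ 0.555997   -0.2421185   0.06419332]
side hi 134 [0.0023 0.0076 0.1174] [-0.004  0.003  0.104] [0.014 0.066 0.128] [ 0.5443 -0.1632  0.1168]
side dark hi 160 [0.001  0.0063 0.1044] [-0.004  0.002  0.079] [0.01  0.015 0.125] [ 0.5437 -0.1663  0.1039]
side studtop 625 [-0.0012  0.0578  0.0766] [-0.024  0.002  0.07 ] [0.026 0.093 0.128] [ 0.5326 -0.1262  0.084 ]
flag [-0.00101382 -0.07438506  0.064209  ] [ 0.55794123 -0.24618855  0.06348257]
```

View pics/sc.png

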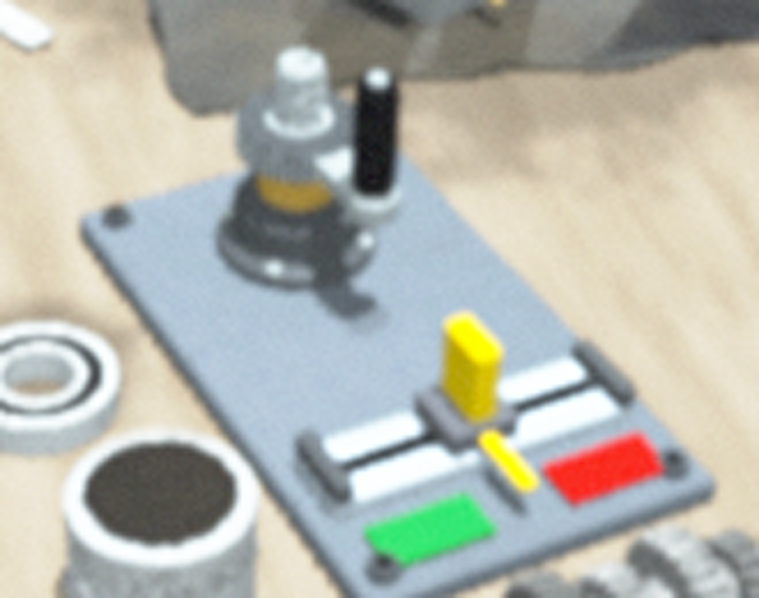

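The crop shows the ring well above the brass collar and the holder, the knob on the flag side of the stud, and the flag in the middle with green at -x and red at +x. Next I move above the knob with the jaws along the fixture's x (turn about -52°).

>>> move_arm(deltas=[[[0,0,-0.1],[0.1,-0.5,0.1],0],[[0,0,-0.2],[0.3,-1,0.1],0],[[0,0,-0.29],[0.3,-1,0.1],0]], grip_force=25)

```text
time: 0.48
tool_pos: [0.3279, 0.5027, 0.2408]
tcp_rot: [1.393, 2.815, -0.003]
wrist_force: [0.2, 0.3, -0.2]
width: 0.5
```

>>> move_arm(deltas=[[[0,0,-0.1],[0.1,-0.5,0],0],[[0,0,-0.2],[0.3,-1,0],0],[[0,0,-0.29],[0.3,-1,0],0]])

```text
time: 0.85
tool_pos: [0.3578, 0.4028, 0.2407]
tcp_rot: [1.993, 2.427, -0.003]
wrist_force: [-0.2, 0.9, -0.0]
width: 0.5
```

>>> move_arm(deltas=[[[0,0,0],[0.15,-0.5,0],0],[[0,0,0],[0.3,-1,0],0]])

```text
time: 1.1
tool_pos: [0.387, 0.3049, 0.2408]
tcp_rot: [1.982, 2.437, -0.001]
wrist_force: [0.6, 0.3, -0.3]
width: 0.5
```

>>> move_arm(deltas=[[[0,0,0],[0.15,-0.5,0],0],[[0,0,0],[0.3,-1,0],0]])

```text
time: 1.35
tool_pos: [0.417, 0.2044, 0.2409]
tcp_rot: [-1.983, -2.436, 0.001]
wrist_force: [0.4, 0.2, 0.4]
width: 0.496
```

>>> move_arm(deltas=[[[0,0,0],[0.15,-0.5,0],0],[[0,0,0],[0.3,-1,0],0]])

```text
time: 1.6
tool_pos: [0.447, 0.1044, 0.241]
tcp_rot: [-1.983, -2.436, 0.0]
wrist_force: [1.1, -0.1, 0.4]
width: 0.499
```

>>> move_arm(deltas=[[[0,0,0],[0.15,-0.5,0],0],[[0,0,0],[0.3,-1,0],0]])

```text
time: 1.85
tool_pos: [0.477, 0.0044, 0.241]
tcp_rot: [-1.984, -2.436, -0.0]
wrist_force: [0.6, -0.0, 1.0]
width: 0.497
```

>>> move_arm(deltas=[[[0,0,0],[0.15,-0.5,0],0],[[0,0,0],[0.3,-1,0],0],[[0,0,0],[0.3,-1,0],0],[[0,0,0],[0.3,-1,0],0]])

```text
time: 2.35
tool_pos: [0.5065, -0.0936, 0.2407]
tcp_rot: [-1.984, -2.434, 0.0]
wrist_force: [-0.9, 0.7, 0.2]
width: 0.502
```

>>> move_arm(deltas=[[[0,0,0],[0.2,-0.35,-0.2],0],[[0,0,0],[0.35,-0.64,-0.4],0],[[0,0,0],[0.35,-0.64,-0.4],0]])

```text
time: 2.72
tool_pos: [0.5412, -0.1572, 0.1991]
tcp_rot: [-1.981, -2.433, 0.002]
wrist_force: [-0.8, 0.9, 0.0]
width: 0.498
```

Run:
```python
from h import *
p,d,ci=snap('wrist','w1');print(ci,status.read_state()['tool_pos'])
```

```text
{'K': array([[309.70691629,   0.        , 317.15819305],
       [  0.        , 309.70691629, 206.13604289],
       [  0.        ,   0.        ,   1.        ]]), 'R': array([[ 0.97929237,  0.2024081 , -0.00417244],
       [ 0.1933936 , -0.92918531,  0.31498187],
       [ 0.05987791, -0.30926626, -0.94908852]]), 't': array([-0.49845402, -0.28114317,  0.2684844 ])} [ 0.54133404 -0.15650174  0.20012108]
```

View pics/w1.png

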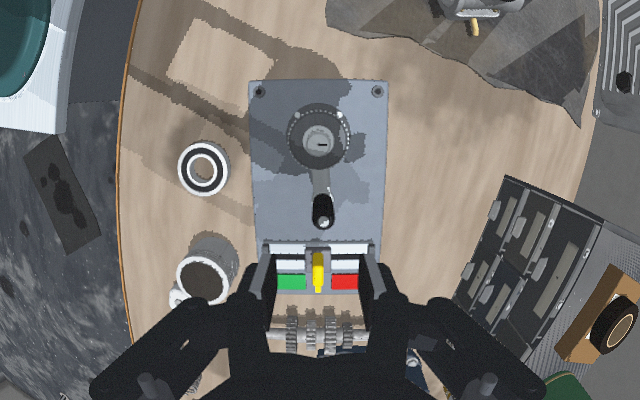

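The wrist view shows the knob cap at about (323,221), between the fingers, and the stud's slotted top at (318,143).

```bash
cat >> h.py <<'E'
def wray(ci,u,v,z):
    K,R,t=map(np.array,(ci['K'],ci['R'],ci['t']));x=np.array([u-K[0,2],v-K[1,2]])/K[0,0];r=np.hypot(*x)
    d=R.T@np.r_[x/r*np.sin(r),np.cos(r)];c=-R.T@t;return c+d*(z-c[2])/d[2]
E
python3 - <<'E'
from h import *
z=np.load('pics/w1.npz')
st=wray(z,318,143,.102);kn=wray(z,323,220,.1265);print(st,kn,kn-st,np.hypot(*(kn-st)[:2]),z['d'][220,323],z['d'][143,318])
g=z['p'].max(-1)[180:240,295:350];m=(g<45).astype(np.uint8);k,l,s,c=cv2.connectedComponentsWithStats(m)
print([(s[i].tolist(),c[i].round(1)) for i in range(1,k) if s[i,4]>40])
E
```

```text
[ 0.53175869 -0.10482431  0.102     ] [ 0.54641839 -0.15703552  0.1265    ] [ 0.0146597  -0.05221121  0.0245    ] 0.054230227472765874 0.2314094 0.23572814
[([18, 14, 21, 34, 459], array([27.3, 27.8]))]
```

>>> move_arm(deltas=[[[0,0,0],[0.035,0,-0.3],0],[[0,0,0],[0.035,0,-0.7],0],[[0,0,0],[0.035,0,-1],0],[[0,0,0],[0.035,0,-1],0.3],[[0,0,0],[0.035,0,-1],0.6],[[0,0,0],[0.035,0,-1],1],[[0,0,0],[0.035,0,-1],1],[[0,0,0],[0.035,0,-1],1],[[0,0,0],[0.035,0,-1],1]], grip_force=25)

```text
time: 3.9
tool_pos: [0.5461, -0.1578, 0.1019]
tcp_rot: [1.984, 2.435, 0.001]
wrist_force: [0.1, 3.8, 0.6]
width: 0.196
```

Grip holds (16.7 mm). Before winding, I estimate the ring–collar gap from the side picture along the stud axis, to know where to slow down.

Run:
```python
from h import *
z=np.load('pics/side0.npz');K,R,t=z['K'],z['R'],z['t'];c=-R.T@t
S=np.array([.5305,-.1048]);u=c[:2]-S;u/=np.hypot(*u)
def pr(r,h):
    X=R@np.r_[S+r*u,h]+t;q=K@X;return (q[:2]/q[2]).round(2)
print('holder front top',pr(.027,.036),'bottom at plate',pr(.027,.012),'studtop back/front',pr(-.01,.102),pr(.01,.102))
for h in(.058,.060,.062,.064):print('ringbot',h,pr(.026,h),'ringtop front',pr(.026,h+.016),'ringtopback',pr(-.026,h+.016))
for h in(.036,.038,.04,.042,.044):print('collar bot',h,pr(.0165,h))
p=z['p'];x=int(round(pr(0,.06)[0]))
for r in range(162,222):print(r,p[r,x-3:x+4].reshape(-1,3).mean(0).round().astype(int).tolist(),end=' ; ')
im=cv2.resize(p[160:222,290:345][:,:,::-1],None,fx=9,fy=9,interpolation=cv2.INTER_CUBIC);cv2.imwrite('pics/z.png',im)
```

```text
holder front top [313.22 205.86] bottom at plate [312.95 216.01] studtop back/front [314.32 165.4 ] [314.16 171.23]
ringbot 0.058 [313.49 195.98] ringtop front [313.69 188.86] ringtopback [314.11 173.39]
ringbot 0.06 [313.52 195.1 ] ringtop front [313.71 187.96] ringtopback [314.13 172.51]
ringbot 0.062 [313.54 194.21] ringtop front [313.74 187.06] ringtopback [314.15 171.63]
ringbot 0.064 [313.57 193.33] ringtop front [313.76 186.15] ringtopback [314.18 170.74]
collar bot 0.036 [313.31 202.55]
collar bot 0.038 [313.34 201.69]
collar bot 0.04 [313.36 200.83]
collar bot 0.042 [313.38 199.97]
collar bot 0.044 [313.41 199.11]
162 [139, 139, 128] ; 163 [137, 136, 126] ; 164 [144, 144, 135] ; 165 [171, 179, 174] ; 166 [209, 221, 221] ; 167 [228, 239, 241] ; 168 [232, 243, 245] ; 169 [235, 244, 246] ; 170 [228, 239, 241] ; 171 [208, 221, 225] ; 172 [178, 194, 198] ; 173 [159, 172, 176] ; 174 [158, 172, 175] ; 175 [161, 175, 178] ; 176 [166, 179, 183] ; 177 [165, 179, 182] ; 178 [162, 174, 178] ; 179 [157, 169, 174] ; 180 [156, 169, 172] ; 181 [168, 183, 186] ; 182 [186, 202, 207] ; 183 [199, 215, 220] ; 184 [184, 199, 204] ; 185 [150, 162, 168] ; 186 [133, 141, 149] ; 187 [128, 137, 143] ; 188 [126, 136, 142] ; 189 [121, 132, 137] ; 190 [119, 128, 132] ; 191 [118, 128, 132] ; 192 [117, 127, 131] ; 193 [123, 129, 127] ; 194 [134, 128, 107] ; 195 [150, 130, 79] ; 196 [161, 135, 63] ; 197 [164, 136, 60] ; 198 [162, 135, 61] ; 199 [153, 129, 66] ; 200 [128, 112, 73] ; 201 [92, 89, 77] ; 202 [72, 76, 80] ; 203 [74, 80, 83] ; 204 [86, 93, 97] ; 205 [95, 103, 109] ; 206 [92, 99, 103] ; 207 [83, 90, 93] ; 208 [78, 84, 88] ; 209 [78, 85, 88] ; 210 [79, 86, 91] ; 211 [90, 98, 103] ; 212 [113, 123, 128] ; 213 [136, 147, 154] ; 214 [146, 158, 165] ; 215 [133, 143, 150] ; 216 [108, 117, 122] ; 217 [107, 117, 126] ; 218 [139, 155, 167] ; 219 [166, 186, 202] ; 220 [175, 197, 212] ; 221 [175, 197, 213] ;
```

View pics/z.png

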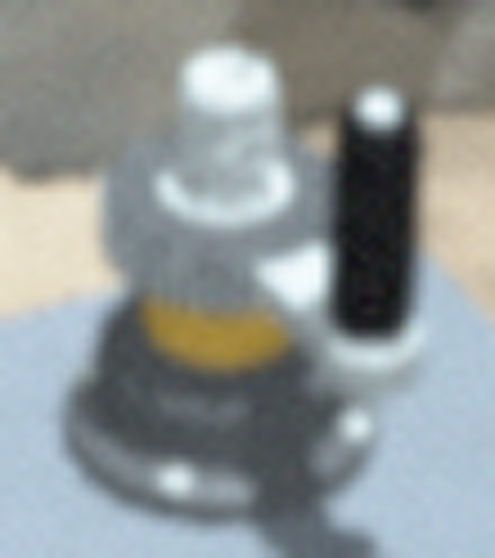

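The profile gives ring underside at row 194.4 (z≈61.6 mm) and brass bottom at row 200.35 (≈41.1 mm, so collar top ≈53 mm). That predicts roughly 2 turns, with a lower bound of about 1.6. I wind fast at first, then in small checked steps.

```bash
cat > arc.py <<'E'
import sys,json,numpy as np
# start angle deg, total deg clockwise, rows, [r mm]
a0,tot,n=map(float,sys.argv[1:4]);r=55.
a=np.deg2rad(a0-np.linspace(0,tot,int(n)+1)[1:]);b=np.deg2rad(a0)
print(json.dumps([[[0,0,0],[round(float(v),3) for v in (r/100*(np.cos(x)-np.cos(b)),r/100*(np.sin(x)-np.sin(b)),-.04*(b-x)/(2*np.pi))],1] for x in a]))
E
python3 arc.py -73.6 60 8; python3 arc.py -133.6 100 10;python3 arc.py -233.6 100 10
```

```text
[[[0, 0, 0], [-0.07, -0.016, -0.001], 1], [[0, 0, 0], [-0.142, -0.022, -0.002], 1], [[0, 0, 0], [-0.214, -0.019, -0.003], 1], [[0, 0, 0], [-0.285, -0.007, -0.003], 1], [[0, 0, 0], [-0.353, 0.014, -0.004], 1], [[0, 0, 0], [-0.419, 0.045, -0.005], 1], [[0, 0, 0], [-0.479, 0.083, -0.006], 1], [[0, 0, 0], [-0.535, 0.129, -0.007], 1]]
[[[0, 0, 0], [-0.063, 0.072, -0.001], 1], [[0, 0, 0], [-0.113, 0.154, -0.002], 1], [[0, 0, 0], [-0.148, 0.243, -0.003], 1], [[0, 0, 0], [-0.167, 0.337, -0.004], 1], [[0, 0, 0], [-0.17, 0.433, -0.006], 1], [[0, 0, 0], [-0.155, 0.528, -0.007], 1], [[0, 0, 0], [-0.125, 0.618, -0.008], 1], [[0, 0, 0], [-0.079, 0.703, -0.009], 1], [[0, 0, 0], [-0.019, 0.778, -0.01], 1], [[0, 0, 0], [0.053, 0.841, -0.011], 1]]
[[[0, 0, 0], [0.082, 0.05, -0.001], 1], [[0, 0, 0], [0.171, 0.085, -0.002], 1], [[0, 0, 0], [0.265, 0.104, -0.003], 1], [[0, 0, 0], [0.361, 0.106, -0.004], 1], [[0, 0, 0], [0.456, 0.092, -0.006], 1], [[0, 0, 0], [0.547, 0.061, -0.007], 1], [[0, 0, 0], [0.631, 0.015, -0.008], 1], [[0, 0, 0], [0.706, -0.044, -0.009], 1], [[0, 0, 0], [0.769, -0.116, -0.01], 1], [[0, 0, 0], [0.819, -0.198, -0.011], 1]]
```

>>> move_arm(deltas=[[[0,0,0],[-0.07,-0.016,-0.001],1],[[0,0,0],[-0.142,-0.022,-0.002],1],[[0,0,0],[-0.214,-0.019,-0.003],1],[[0,0,0],[-0.285,-0.007,-0.003],1],[[0,0,0],[-0.353,0.014,-0.004],1],[[0,0,0],[-0.419,0.045,-0.005],1],[[0,0,0],[-0.479,0.083,-0.006],1],[[0,0,0],[-0.535,0.129,-0.007],1],[[0,0,0],[-0.535,0.129,-0.007],1]])

```text
time: 5.03
tool_pos: [0.4921, -0.1449, 0.101]
tcp_rot: [1.983, 2.436, 0.0]
wrist_force: [1.7, 3.0, 3.1]
width: 0.198
```

>>> move_arm(deltas=[[[0,0,0],[-0.06,0.072,0],1],[[0,0,0],[-0.11,0.154,0],1],[[0,0,0],[-0.145,0.243,-0.001],1],[[0,0,0],[-0.164,0.337,-0.002],1],[[0,0,0],[-0.166,0.433,-0.004],1],[[0,0,0],[-0.152,0.528,-0.005],1],[[0,0,0],[-0.122,0.618,-0.006],1],[[0,0,0],[-0.076,0.703,-0.007],1],[[0,0,0],[-0.017,0.778,-0.008],1],[[0,0,0],[0.055,0.841,-0.009],1],[[0,0,0],[0.055,0.841,-0.009],1]])

```text
time: 6.4
tool_pos: [0.4965, -0.06, 0.0999]
tcp_rot: [-1.981, -2.435, 0.002]
wrist_force: [-1.0, 2.6, 9.2]
width: 0.196
```

>>> move_arm(deltas=[[[0,0,0],[0.082,0.05,-0.001],1],[[0,0,0],[0.171,0.085,-0.002],1],[[0,0,0],[0.265,0.104,-0.003],1],[[0,0,0],[0.361,0.106,-0.004],1],[[0,0,0],[0.456,0.092,-0.006],1],[[0,0,0],[0.547,0.061,-0.007],1],[[0,0,0],[0.631,0.015,-0.008],1],[[0,0,0],[0.706,-0.044,-0.009],1],[[0,0,0],[0.769,-0.116,-0.01],1],[[0,0,0],[0.819,-0.198,-0.011],1],[[0,0,0],[0.819,-0.198,-0.011],1]])

```text
time: 7.78
tool_pos: [0.5805, -0.0809, 0.0993]
tcp_rot: [1.983, 2.435, 0.001]
wrist_force: [3.3, 1.5, 5.2]
width: 0.193
```

```bash
python3 arc.py -333.6 100 10; python3 arc.py -73.6 100 10;python3 arc.py -173.6 75 8
```

```text
[[[0, 0, 0], [0.035, -0.089, -0.001], 1], [[0, 0, 0], [0.054, -0.183, -0.002], 1], [[0, 0, 0], [0.056, -0.279, -0.003], 1], [[0, 0, 0], [0.042, -0.374, -0.004], 1], [[0, 0, 0], [0.011, -0.465, -0.006], 1], [[0, 0, 0], [-0.035, -0.549, -0.007], 1], [[0, 0, 0], [-0.094, -0.624, -0.008], 1], [[0, 0, 0], [-0.166, -0.687, -0.009], 1], [[0, 0, 0], [-0.248, -0.737, -0.01], 1], [[0, 0, 0], [-0.337, -0.772, -0.011], 1]]
[[[0, 0, 0], [-0.094, -0.019, -0.001], 1], [[0, 0, 0], [-0.19, -0.021, -0.002], 1], [[0, 0, 0], [-0.285, -0.007, -0.003], 1], [[0, 0, 0], [-0.375, 0.024, -0.004], 1], [[0, 0, 0], [-0.46, 0.07, -0.006], 1], [[0, 0, 0], [-0.535, 0.129, -0.007], 1], [[0, 0, 0], [-0.598, 0.201, -0.008], 1], [[0, 0, 0], [-0.648, 0.283, -0.009], 1], [[0, 0, 0], [-0.683, 0.372, -0.01], 1], [[0, 0, 0], [-0.702, 0.466, -0.011], 1]]
[[[0, 0, 0], [-0.003, 0.09, -0.001], 1], [[0, 0, 0], [0.009, 0.179, -0.002], 1], [[0, 0, 0], [0.036, 0.265, -0.003], 1], [[0, 0, 0], [0.076, 0.345, -0.004], 1], [[0, 0, 0], [0.128, 0.418, -0.005], 1], [[0, 0, 0], [0.192, 0.482, -0.006], 1], [[0, 0, 0], [0.265, 0.534, -0.007], 1], [[0, 0, 0], [0.346, 0.573, -0.008], 1]]
```

>>> move_arm(deltas=[[[0,0,0],[0.036,-0.088,0],1],[[0,0,0],[0.056,-0.181,0.001],1],[[0,0,0],[0.059,-0.276,0.001],1],[[0,0,0],[0.045,-0.37,0],1],[[0,0,0],[0.014,-0.46,-0.001],1],[[0,0,0],[-0.032,-0.543,-0.002],1],[[0,0,0],[-0.091,-0.617,-0.003],1],[[0,0,0],[-0.163,-0.679,-0.004],1],[[0,0,0],[-0.245,-0.729,-0.005],1],[[0,0,0],[-0.334,-0.764,-0.006],1],[[0,0,0],[-0.334,-0.764,-0.006],1]])

```text
time: 9.15
tool_pos: [0.5444, -0.1578, 0.0978]
tcp_rot: [-1.983, -2.435, 0.003]
wrist_force: [-1.0, -1.7, 7.1]
width: 0.202
```

>>> move_arm(deltas=[[[0,0,0],[-0.094,-0.019,-0.001],1],[[0,0,0],[-0.19,-0.021,-0.002],1],[[0,0,0],[-0.285,-0.007,-0.003],1],[[0,0,0],[-0.375,0.024,-0.004],1],[[0,0,0],[-0.46,0.07,-0.006],1],[[0,0,0],[-0.535,0.129,-0.007],1],[[0,0,0],[-0.598,0.201,-0.008],1],[[0,0,0],[-0.648,0.283,-0.009],1],[[0,0,0],[-0.683,0.372,-0.01],1],[[0,0,0],[-0.702,0.466,-0.011],1],[[0,0,0],[-0.702,0.466,-0.011],1]])

```text
time: 10.52
tool_pos: [0.4752, -0.1097, 0.0968]
tcp_rot: [-1.983, -2.436, -0.0]
wrist_force: [1.5, -0.3, 5.1]
width: 0.199
```

Run:
```python
from h import *
p,d,ci=snap('side','side1')
for x0 in(306,310,315,320):
    print(x0,[(r,*p[r,x0-1:x0+3].reshape(-1,3).mean(0).round().astype(int).tolist()) for r in range(190,206)])
print(status.read_state()['wrist_force'])
```

```text
306 [(190, 133, 146, 149), (191, 131, 142, 146), (192, 127, 138, 140), (193, 125, 134, 136), (194, 125, 131, 128), (195, 128, 126, 111), (196, 128, 118, 89), (197, 122, 111, 80), (198, 106, 98, 76), (199, 89, 90, 84), (200, 80, 84, 87), (201, 75, 83, 87), (202, 80, 85, 90), (203, 84, 92, 95), (204, 89, 96, 99), (205, 87, 95, 98)]
310 [(190, 134, 144, 151), (191, 138, 149, 154), (192, 133, 144, 148), (193, 129, 140, 144), (194, 127, 136, 137), (195, 130, 136, 130), (196, 144, 136, 109), (197, 160, 137, 81), (198, 163, 139, 71), (199, 148, 128, 75), (200, 116, 108, 81), (201, 89, 89, 86), (202, 77, 82, 85), (203, 80, 88, 92), (204, 90, 98, 104), (205, 97, 104, 110)]
315 [(190, 141, 152, 160), (191, 140, 152, 157), (192, 129, 140, 146), (193, 123, 134, 138), (194, 120, 130, 134), (195, 123, 132, 133), (196, 134, 131, 118), (197, 152, 134, 90), (198, 166, 140, 71), (199, 163, 136, 68), (200, 138, 122, 76), (201, 101, 96, 84), (202, 77, 82, 84), (203, 80, 84, 90), (204, 93, 99, 104), (205, 104, 112, 117)]
320 [(190, 133, 144, 150), (191, 130, 141, 147), (192, 126, 136, 140), (193, 128, 140, 143), (194, 132, 140, 142), (195, 134, 137, 129), (196, 141, 133, 104), (197, 144, 128, 79), (198, 135, 118, 72), (199, 111, 101, 76), (200, 88, 90, 83), (201, 76, 82, 84), (202, 82, 89, 94), (203, 95, 103, 107), (204, 107, 115, 120), (205, 103, 113, 117)]
[2.12124640e-03 8.39602198e-01 5.39409607e+00]
```

>>> move_arm(deltas=[[[0,0,0],[-0.003,0.09,-0.001],1],[[0,0,0],[0.009,0.179,-0.001],1],[[0,0,0],[0.036,0.265,-0.002],1],[[0,0,0],[0.076,0.345,-0.002],1],[[0,0,0],[0.128,0.418,-0.003],1],[[0,0,0],[0.192,0.482,-0.004],1],[[0,0,0],[0.265,0.534,-0.005],1],[[0,0,0],[0.346,0.573,-0.006],1],[[0,0,0],[0.346,0.573,-0.006],1]])

```text
time: 11.7
tool_pos: [0.5099, -0.0524, 0.0959]
tcp_rot: [-1.982, -2.435, 0.001]
wrist_force: [-0.1, 2.4, 5.5]
width: 0.194
```

```bash
python3 arc.py -248.6 60 8; for i in $(seq -308.6 -6 -420); do echo -n "$i "; python3 arc.py $i 6 1; done
```

```text
[[[0, 0, 0], [0.069, 0.022, -0.001], 1], [[0, 0, 0], [0.139, 0.034, -0.002], 1], [[0, 0, 0], [0.211, 0.038, -0.003], 1], [[0, 0, 0], [0.283, 0.032, -0.003], 1], [[0, 0, 0], [0.353, 0.016, -0.004], 1], [[0, 0, 0], [0.421, -0.008, -0.005], 1], [[0, 0, 0], [0.485, -0.041, -0.006], 1], [[0, 0, 0], [0.544, -0.082, -0.007], 1]]
-308.6 [[[0, 0, 0], [0.043, -0.038, -0.001], 1]]
-314.6 [[[0, 0, 0], [0.039, -0.043, -0.001], 1]]
-320.6 [[[0, 0, 0], [0.034, -0.046, -0.001], 1]]
-326.6 [[[0, 0, 0], [0.029, -0.05, -0.001], 1]]
-332.6 [[[0, 0, 0], [0.024, -0.052, -0.001], 1]]
-338.6 [[[0, 0, 0], [0.018, -0.055, -0.001], 1]]
-344.6 [[[0, 0, 0], [0.012, -0.056, -0.001], 1]]
-350.6 [[[0, 0, 0], [0.006, -0.057, -0.001], 1]]
-356.6 [[[0, 0, 0], [0.0, -0.058, -0.001], 1]]
-362.6 [[[0, 0, 0], [-0.006, -0.057, -0.001], 1]]
-368.6 [[[0, 0, 0], [-0.012, -0.056, -0.001], 1]]
-374.6 [[[0, 0, 0], [-0.017, -0.055, -0.001], 1]]
-380.6 [[[0, 0, 0], [-0.023, -0.053, -0.001], 1]]
-386.6 [[[0, 0, 0], [-0.028, -0.05, -0.001], 1]]
-392.6 [[[0, 0, 0], [-0.034, -0.047, -0.001], 1]]
-398.6 [[[0, 0, 0], [-0.038, -0.043, -0.001], 1]]
-404.6 [[[0, 0, 0], [-0.043, -0.039, -0.001], 1]]
-410.6 [[[0, 0, 0], [-0.046, -0.034, -0.001], 1]]
-416.6 [[[0, 0, 0], [-0.05, -0.029, -0.001], 1]]
```

>>> move_arm(deltas=[[[0,0,0],[0.069,0.022,-0.001],1],[[0,0,0],[0.139,0.034,-0.001],1],[[0,0,0],[0.211,0.038,-0.002],1],[[0,0,0],[0.283,0.032,-0.002],1],[[0,0,0],[0.353,0.016,-0.002],1],[[0,0,0],[0.421,-0.006,-0.003],1],[[0,0,0],[0.485,-0.039,-0.004],1],[[0,0,0],[0.544,-0.08,-0.005],1],[[0,0,0],[0.544,-0.08,-0.005],1]])

```text
time: 12.82
tool_pos: [0.5648, -0.0607, 0.0955]
tcp_rot: [-1.983, -2.435, -0.001]
wrist_force: [1.0, 1.2, 4.6]
width: 0.2
```

>>> move_arm(deltas=[[[0,0,0],[0.043,-0.038,-0.001],1],[[0,0,0],[0.043,-0.038,-0.001],1]])

```text
time: 13.08
tool_pos: [0.5692, -0.0647, 0.0955]
tcp_rot: [-1.984, -2.436, -0.001]
wrist_force: [2.2, 2.3, 3.8]
width: 0.199
```

>>> move_arm(deltas=[[[0,0,0],[0.053,-0.056,-0.001],1],[[0,0,0],[0.053,-0.056,-0.001],1]])

```text
time: 13.32
tool_pos: [0.5747, -0.071, 0.0954]
tcp_rot: [1.984, 2.436, -0.0]
wrist_force: [2.7, 2.9, 4.2]
width: 0.196
```

```bash
for i in $(seq -322.6 -8 -380); do echo -n "$i "; python3 arc.py $i 8 1; done; for i in $(seq -386.6 -6 -520); do echo -n "$i "; python3 arc.py $i 6 1; done
cat > st.py <<'E'
from h import *
s=status.read_state();p=s['tool_pos'][:2]-[.5308,-.104];a=np.arctan2(p[1],p[0]);f=s['wrist_force'][:2]
print('ang',np.degrees(a),'r',np.hypot(*p),'resist',f@[-np.sin(a),np.cos(a)],'rad',f@[np.cos(a),np.sin(a)])
E
python3 st.py
```

```text
-322.6 [[[0, 0, 0], [0.042, -0.064, -0.001], 1]]
-330.6 [[[0, 0, 0], [0.033, -0.069, -0.001], 1]]
-338.6 [[[0, 0, 0], [0.023, -0.073, -0.001], 1]]
-346.6 [[[0, 0, 0], [0.013, -0.076, -0.001], 1]]
-354.6 [[[0, 0, 0], [0.002, -0.077, -0.001], 1]]
-362.6 [[[0, 0, 0], [-0.009, -0.076, -0.001], 1]]
-370.6 [[[0, 0, 0], [-0.019, -0.074, -0.001], 1]]
-378.6 [[[0, 0, 0], [-0.029, -0.071, -0.001], 1]]
-386.6 [[[0, 0, 0], [-0.028, -0.05, -0.001], 1]]
-392.6 [[[0, 0, 0], [-0.034, -0.047, -0.001], 1]]
-398.6 [[[0, 0, 0], [-0.038, -0.043, -0.001], 1]]
-404.6 [[[0, 0, 0], [-0.043, -0.039, -0.001], 1]]
-410.6 [[[0, 0, 0], [-0.046, -0.034, -0.001], 1]]
-416.6 [[[0, 0, 0], [-0.05, -0.029, -0.001], 1]]
-422.6 [[[0, 0, 0], [-0.052, -0.024, -0.001], 1]]
-428.6 [[[0, 0, 0], [-0.055, -0.018, -0.001], 1]]
-434.6 [[[0, 0, 0], [-0.056, -0.012, -0.001], 1]]
-440.6 [[[0, 0, 0], [-0.057, -0.006, -0.001], 1]]
-446.6 [[[0, 0, 0], [-0.058, -0.0, -0.001], 1]]
-452.6 [[[0, 0, 0], [-0.057, 0.006, -0.001], 1]]
-458.6 [[[0, 0, 0], [-0.056, 0.012, -0.001], 1]]
-464.6 [[[0, 0, 0], [-0.055, 0.017, -0.001], 1]]
-470.6 [[[0, 0, 0], [-0.053, 0.023, -0.001], 1]]
-476.6 [[[0, 0, 0], [-0.05, 0.028, -0.001], 1]]
-482.6 [[[0, 0, 0], [-0.047, 0.034, -0.001], 1]]
-488.6 [[[0, 0, 0], [-0.043, 0.038, -0.001], 1]]
-494.6 [[[0, 0, 0], [-0.039, 0.043, -0.001], 1]]
-500.6 [[[0, 0, 0], [-0.034, 0.046, -0.001], 1]]
-506.6 [[[0, 0, 0], [-0.029, 0.05, -0.001], 1]]
-512.6 [[[0, 0, 0], [-0.024, 0.052, -0.001], 1]]
-518.6 [[[0, 0, 0], [-0.018, 0.055, -0.001], 1]]
ang 36.95847914022728 r 0.054922834569472126 resist 0.7216885177404031 rad 3.871364838438774
```

>>> move_arm(deltas=[[[0,0,0],[0.045,-0.063,-0.001],1],[[0,0,0],[0.045,-0.063,-0.001],1]])

```text
time: 13.58
tool_pos: [0.5791, -0.0776, 0.0953]
tcp_rot: [1.984, 2.436, -0.001]
wrist_force: [2.2, 0.5, 3.8]
width: 0.189
```

>>> move_arm(deltas=[[[0,0,0],[0.035,-0.069,-0.001],1],[[0,0,0],[0.035,-0.069,-0.001],1]])

```text
time: 13.82
tool_pos: [0.5823, -0.0846, 0.0951]
tcp_rot: [-1.984, -2.435, 0.001]
wrist_force: [0.7, 0.1, 3.3]
width: 0.202
```

625° total, no resistance.

>>> move_arm(deltas=[[[0,0,0],[0.023,-0.073,-0.001],1],[[0,0,0],[0.023,-0.073,-0.001],1]])

```text
time: 14.08
tool_pos: [0.5846, -0.0918, 0.095]
tcp_rot: [-1.984, -2.435, 0.001]
wrist_force: [-0.3, -0.9, 2.3]
width: 0.2
```

>>> move_arm(deltas=[[[0,0,0],[0.013,-0.076,-0.001],1],[[0,0,0],[0.013,-0.076,-0.001],1]])

```text
time: 14.32
tool_pos: [0.5856, -0.0977, 0.0949]
tcp_rot: [-1.983, -2.433, -0.002]
wrist_force: [-0.7, 5.1, 3.0]
width: 0.201
```

>>> move_arm(deltas=[[[0,0,0],[0,0,0],1],[[0,0,0],[0,0,0],1]])

```text
time: 14.58
tool_pos: [0.5856, -0.0975, 0.0949]
tcp_rot: [-1.983, -2.434, -0.002]
wrist_force: [-0.7, 5.1, 4.0]
width: 0.202
```

```bash
python3 st.py
```

```text
ang 6.745454260641474 r 0.05515547013664055 resist 5.1882179554952685 rad -0.08699477418096954
```

Resistance has risen to 5 N where it was about 0 to 1 N before, at about 1.77 turns. I tighten in 2 mm steps.

>>> move_arm(deltas=[[[0,0,0],[0.001,-0.02,0],1],[[0,0,0],[0.001,-0.02,0],1],[[0,0,0],[0.001,-0.02,0],1]])

```text
time: 14.95
tool_pos: [0.5857, -0.0987, 0.0949]
tcp_rot: [-1.982, -2.433, -0.003]
wrist_force: [-0.8, 8.3, 3.5]
width: 0.196
```

>>> move_arm(deltas=[[[0,0,0],[0,-0.012,0],1],[[0,0,0],[0,-0.024,0],1],[[0,0,0],[0,-0.024,0],1],[[0,0,0],[0,-0.024,0],1]])

```text
time: 15.45
tool_pos: [0.5858, -0.1004, 0.0949]
tcp_rot: [-1.982, -2.432, -0.005]
wrist_force: [0.5, 9.3, 3.6]
width: 0.194
```

>>> move_arm(deltas=[[[0,0,0],[0,-0.02,0],1],[[0,0,0],[0,-0.02,0],1],[[0,0,0],[0,-0.02,0],1],[[0,0,0],[0,-0.02,0],1]])

```text
time: 15.95
tool_pos: [0.5859, -0.1019, 0.0949]
tcp_rot: [-1.982, -2.432, -0.006]
wrist_force: [-0.5, 12.1, 4.2]
width: 0.195
```

12.1 N reached. I hold it, then release with a small opening.

>>> move_arm(deltas=[[[0,0,0],[0,0,0],1],[[0,0,0],[0,0,0],1],[[0,0,0],[0,0,0],1],[[0,0,0],[0,0,0],1],[[0,0,0],[0,0,0],1],[[0,0,0],[0,0,0],1],[[0,0,0],[0,0,0],1],[[0,0,0],[0,0,0],1]])

```text
time: 16.95
tool_pos: [0.5859, -0.1019, 0.0949]
tcp_rot: [-1.982, -2.432, -0.006]
wrist_force: [0.9, 10.9, 4.4]
width: 0.196
```

>>> move_arm(deltas=[[[0,0,0],[0,0,0],0.3],[[0,0,0],[0,0,0],0.3],[[0,0,0],[0,0,0],0.3],[[0,0,0],[0,0,0.2],0.3],[[0,0,0],[0,0,0.5],0.3],[[0,0,0],[0,0,0.8],0.3],[[0,0,0],[0,0,0.8],0.3]])

```text
time: 17.82
tool_pos: [0.5891, -0.106, 0.1802]
tcp_rot: [1.979, 2.43, 0.006]
wrist_force: [0.4, 0.1, -0.1]
width: 0.353
```

Run:
```python
from h import *
p,d,ci=snap('wrist','w2')
```

```text
(no output)
```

View pics/w2.png

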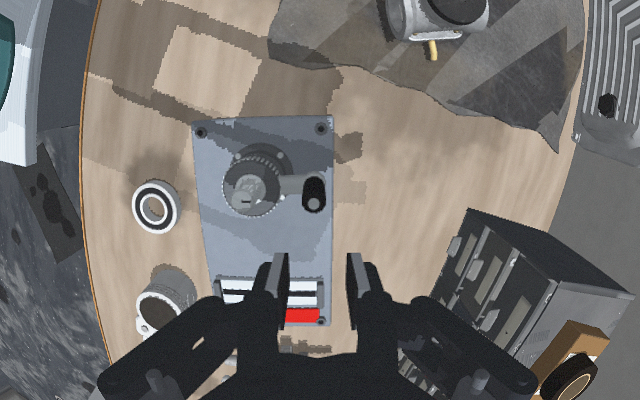

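The wrist view shows the knob at (314,203) beside the stud (245,196), released with the ring undisturbed. The count of 1.77 turns means green, so I go to the flag.

>>> move_arm(deltas=[[[0,0,0],[-0.2,-0.5,0],0.3],[[0,0,0],[-0.325,-1,-0.1],0.3],[[0,0,0],[-0.325,-1,-0.4],0.3]])

```text
time: 18.25
tool_pos: [0.5537, -0.2088, 0.1359]
tcp_rot: [1.986, 2.43, -0.0]
wrist_force: [-0.1, 0.2, -0.2]
width: 0.351
```

>>> move_arm(deltas=[[[0,0,0],[0,-0.365,0],0.3],[[0,0,0],[0,-0.365,0],0.3],[[0,0,0],[0,-0.365,0],0.3]])

```text
time: 18.62
tool_pos: [0.5531, -0.2412, 0.1344]
tcp_rot: [-1.984, -2.434, 0.0]
wrist_force: [0.4, -0.2, 0.2]
width: 0.352
```

Run:
```python
from h import *
p,d,ci=snap('wrist','w3');print(status.read_state()['tool_pos'])
m=cv2.inRange(cv2.cvtColor(p,cv2.COLOR_RGB2HSV),(22,120,60),(34,255,255));k,l,s,c=cv2.connectedComponentsWithStats(m)
for i in range(1,k):
    if s[i,4]>40:print(s[i],c[i],wray(ci,*c[i],.065))
```

```text
[ 0.553389   -0.24092434  0.1347483 ]
[317 196  16  59 762] [323.93307087 221.85433071] [ 0.55923324 -0.24129612  0.065     ]
```

View pics/w3.png

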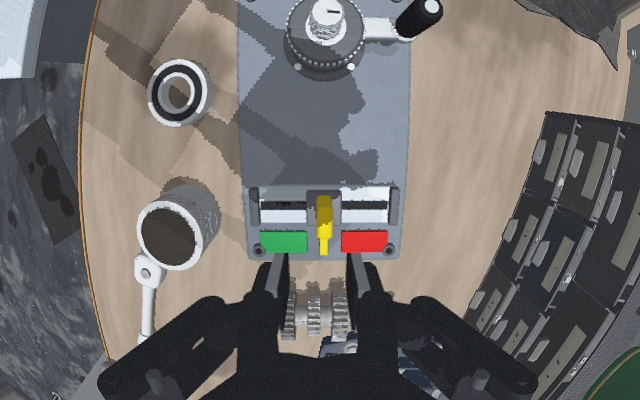

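The view shows the flag grip at (324,215), slightly right of the jaws' centre; I correct +4 mm in x, then descend, close and slide to green at -x (about 36 mm).

>>> move_arm(deltas=[[[0,0,0],[0.04,-0.02,-0.3],0.3],[[0,0,0],[0.04,-0.02,-0.6],0.3],[[0,0,0],[0.04,-0.02,-0.8],0.3],[[0,0,0],[0.04,-0.02,-0.93],0.3],[[0,0,0],[0.04,-0.02,-0.93],0.3],[[0,0,0],[0.04,-0.02,-0.93],0.6],[[0,0,0],[0.04,-0.02,-0.93],1],[[0,0,0],[0.04,-0.02,-0.93],1],[[0,0,0],[0.04,-0.02,-0.93],1]], grip_force=25)

```text
time: 19.8
tool_pos: [0.5588, -0.2441, 0.0435]
tcp_rot: [1.982, 2.434, 0.001]
wrist_force: [0.4, 0.5, 5.1]
width: 0.134
```

>>> move_arm(deltas=[[[0,0,0],[-0.06,-0.013,0],1],[[0,0,0],[-0.15,-0.032,0],1],[[0,0,0],[-0.25,-0.053,0],1],[[0,0,0],[-0.33,-0.069,0],1],[[0,0,0],[-0.378,-0.079,0],1],[[0,0,0],[-0.378,-0.079,0],1],[[0,0,0],[-0.378,-0.079,0],1]])

```text
time: 20.68
tool_pos: [0.5202, -0.2522, 0.0434]
tcp_rot: [1.983, 2.435, -0.0]
wrist_force: [-0.7, 1.0, 7.5]
width: 0.134
```

>>> move_arm(deltas=[[[0,0,0],[0,0,0],0.3],[[0,0,0],[0,0,0],0.3],[[0,0,0],[0,0,0],0.3],[[0,0,0],[0,0,0.3],0.3],[[0,0,0],[0,0,0.7],0.3],[[0,0,0],[0,0,1],0.3],[[0,0,0],[0,0,1],0.3]])

```text
time: 21.55
tool_pos: [0.522, -0.2527, 0.1453]
tcp_rot: [1.98, 2.431, 0.002]
wrist_force: [0.6, 0.2, -0.3]
width: 0.348
```

>>> move_arm(deltas=[[[0,0,0],[-0.3,0.2,0.4],0.3],[[0,0,0],[-0.6,0.4,0.8],0.3],[[0,0,0],[-0.8,0.6,1],0.3],[[0,0,0],[-0.8,0.6,1],0.3]])

```text
time: 22.05
tool_pos: [0.4395, -0.1909, 0.2427]
tcp_rot: [1.982, 2.435, 0.001]
wrist_force: [0.4, -0.3, 0.4]
width: 0.348
```

Run:
```python
from h import *
p,d,ci=snap('wrist','w4');q,_,_=snap('side','side4');print(status.read_state()['tool_pos'])
im=np.vstack([cv2.resize(p,(480,300)),cv2.resize(q[150:300,240:480],(480,300),interpolation=cv2.INTER_CUBIC)]);cv2.imwrite('pics/f4.png',im[:,:,::-1])
```

```text
[ 0.43958175 -0.19143615  0.24078633]
```

View pics/f4.png

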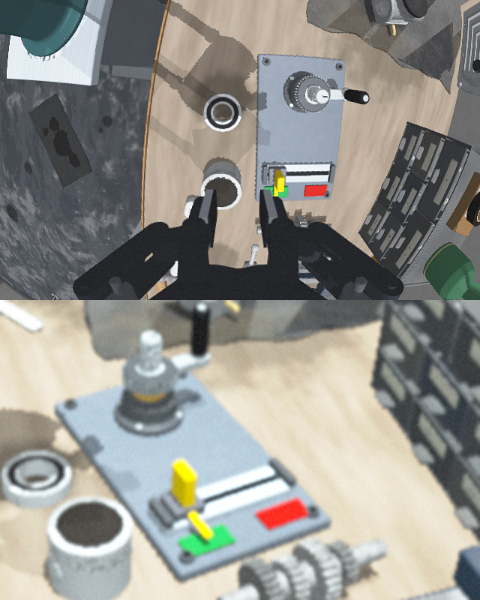

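The flag tip is over green and the neighbours are undisturbed. One last numeric check on the knob angle and the collar band before handing in.

Run:
```python
from h import *
z=np.load('pics/w4.npz');P=z['p'];g=P.max(-1)
m=np.zeros(g.shape,np.uint8);m[105:150,440:500]=(g[105:150,440:500]<45);k,l,s,c=cv2.connectedComponentsWithStats(m)
for i in range(1,k):
    if s[i,4]>40:print(s[i],c[i])
i=1+s[1:,4].argmax();ys,xs=np.nonzero(l==i)
for h in(.075,.095,.1195):
    K=wray(z,c[i][0],c[i][1],h);print('knob centre if z',h,K,np.degrees(np.arctan2(K[1]+.1045,K[0]-.5307)))
p=np.load('pics/side4.npz')['p']
for x0 in(310,315):print([(r,*p[r,x0-1:x0+3].reshape(-1,3).mean(0).round().astype(int).tolist()) for r in range(194,204)])
```

```text
[459 119  32  20 352] [471.91193182 127.80397727]
knob centre if z 0.075 [ 0.59055116 -0.09131301  0.075     ] 12.42543912473742
knob centre if z 0.095 [ 0.57978533 -0.09256867  0.095     ] 13.662107734818253
knob centre if z 0.1195 [ 0.56659719 -0.09410686  0.1195    ] 16.14705943129564
[(194, 126, 135, 139), (195, 125, 135, 136), (196, 132, 134, 126), (197, 148, 134, 104), (198, 155, 134, 77), (199, 145, 125, 72), (200, 114, 104, 80), (201, 86, 88, 85), (202, 74, 81, 84), (203, 76, 82, 86)]
[(194, 126, 136, 140), (195, 120, 131, 133), (196, 125, 131, 130), (197, 139, 132, 111), (198, 154, 134, 83), (199, 159, 133, 70), (200, 134, 117, 74), (201, 99, 94, 82), (202, 76, 80, 82), (203, 78, 84, 88)]
```

Run:
```python
from h import *
z=np.load('pics/w2.npz')
st=wray(z,246,198,.102);kn=wray(z,314,203,.1188);v=(kn-st)[:2];print(st,kn,np.hypot(*v),np.degrees(np.arctan2(v[1],v[0])))
q,d,ci=snap('top','top5');P=pts(ci,d);g=q.max(-1)
m=(P[...,2]>.108)&(P[...,2]<.13)&(abs(P[...,0]-.575)<.04)&(abs(P[...,1]+.1)<.05);k=np.median(P[m],0);print(m.sum(),k,np.degrees(np.arctan2(k[1]+.1045,k[0]-.5307)))
```

```text
[ 0.5351858  -0.10259921  0.102     ] [ 0.58530264 -0.0908702   0.1188    ] 0.05147102477280368 13.172045911040245
0 [nan nan nan] nan
  return _methods._mean(a, axis=axis, dtype=dtype,
  ret = um.true_divide(
```

```bash
python3 -c "
from h import *
print(order.finish_job(), status.read_state()['time'])"
```

```text
the job is handed in; nothing more can be done
the job is handed in; nothing more can be done
```

I wound the ring down by its knob to the collar and pointed the flag at the green tile. The job is handed in, at about 22 s of the 67 s allowed.

- **Turns:** I counted about 1.77 turns (638°) before the resistance rose from about 1 N to 5 N. That is over one and a half, so green.
- **Snugness:** I tightened in 2 mm steps to 12.1 N and held it for about a second. The reading was 10.9 N at the end of the hold.
- **Flag and surroundings:** The last pictures show the pointer tip over the green tile. The bearing, piston and gear shaft look undisturbed, and the gripper is clear of everything.

Three checks disagreed or failed:
- **Collar height:** The side picture had predicted about 2.1 turns, roughly 1.3 mm more travel than the felt stop. That is about 0.6 pixel, and both figures are over one and a half turns.
- **Knob angle after release:** Two wrist pictures put the knob at about 13°, against at most about 7.5° expected from the held pose plus spring-back. The same pictures put one knob radius at 51.5 mm instead of 55 mm, so I took it as picture error and did not re-grip to test.
- **Top-camera recheck of the knob:** It returned no depth points, so it settled nothing.

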